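# Find the stitch counter that still snaps and put it in the steel tray

### The arm

A 6-joint arm with a two-finger parallel gripper is mounted at the origin on the work surface. World frame = base frame: x ahead of the robot, y to its left, z up, the work surface at z = 0. Lengths are in m, angles in rad, forces in N, time in s.
With the tool pointing down it reaches from about 0.35 to 0.975 m from the base axis. Payload 4.9 kg.
Tool frame: the origin (TCP) lies midway between the tips of the shut fingers; the grasp point (between the pads) lies 19 mm behind it; z points along the fingers, y is the direction in which the jaws open and shut (so a half turn about z gives the same grasp; the last joint's range is limited). The gripper opens to 85 mm and grips with 20 to 120 N. Pads are 22 mm wide; open, the fingers measure 114 mm over their backs; the gripper's body (76 mm by 85 mm) begins 54 mm behind the grasp point. The pads swing forward as they close: fully open they stand 13 mm farther back than shut.
Start: joints at [-1.278, 0.053, 1.613, -0, 1.476, -0.119], TCP at [0.25, -0.573, 0.231] pointing down, gripper open.
Joint ranges: [-3.01, 3.01], [-1.01, 2.22], [0.06, 2.58], [-1.02, 4.17], [0.09, 2.62], [-3.14, 3.14]. Speed limits (rad/s): [2.57, 2.57, 3.14, 3.14, 3.14, 3.14].

### API

Orientations are given as a unit quaternion [w, x, y, z].
In Python, from plant import manip, cams gives the robot as it stands.
- The arm moves only by the tool jog_arm, never from a script. Its argument "targets" is a list of rows, each a list of 4 numbers: the shift along the tool's x, y, z in m, then the turn about the tool's z in degrees. A call has 1 to 5 rows; each row is the pose to reach, as a shift and turn from the pose commanded when the call began, along the tool's axes at that moment; what a row does not reach only later rows make up. A row lasts 1/12 s, in which the tool goes at most 41.7 mm and 7.16 degrees, less where a joint would pass 70% of its speed; a pose out of reach is approached as far as the arm can. A call with a gripper value outside its range is refused whole. "fingers" is the opening, from 0 (shut) to 1 (fully open), set as the call begins (left out, the last holds). The fingers move at their own pace and stop on an object; the grip force is fixed at half the most. Time passes only in rows, so rows that repeat a pose let the fingers close. It gives the time, the measured TCP pose, the force and the opening at its end, in the units of the state.
- manip.state(): the state, without advancing time (a new reading comes with each control period).
- cams.grab_frame(name): name is "side" or "top" or "wrist"; returns the picture (480x640x3 uint8, red, green, blue); there is no depth.
- cams.get_calibration(name): a dict with "camera_matrix" (3x3 intrinsics, pixels), "cam_to_world" (4x4, takes a point from camera to world coordinates). Camera axes: x right, y up, looking along -z (the intrinsics and any distortion apply to the point x, -y, -z); pixel columns grow to the right and rows downward; lengths in m; the calibration is good to about 2 mm. A picture is of the moment at which its call begins: read the wrist's pose just before it. get_calibration takes no time and is no camera call; for the wrist camera it gives the pose at the moment of the call.
- manip.job_done(): hands the job in, once; it reports no verdict.
The state is a dict: "time": time; "joint_pos": joint angles; "joint_vel": joint speeds; "joint_efforts": joint torques, N m; "tool_pos": TCP position; "tool_rot": TCP orientation; "contact_force": force on the tool from outside, world axes, zero at the start; "ft_torque": the same for the moment, N m; "gripper_width": opening from 0.0 (shut) to 1.0 (fully open).
Only numpy, scipy, OpenCV 4.12 (cv2) and the standard library are available. Lean on these libraries where they do the work, as an engineer would, in place of code of your own. Each camera call takes 0.05 s, during which the arm holds its last target. There are 200 camera calls.

### The job

Three identical blue stitch counters with red push keys stand in the grey tape holder; only one of them still has its snap. Press the keys gently to find the one that snaps over under the finger (the worn ones just stay soft), then lift that counter out and stand it upright in the stainless steel tray. Leave the worn counters in their nests, never push hard on a key, and do not disturb the tray, bowl, spool rack or hoop stand.

Things in the scene. Friction and masses are not known exactly. Their poses are not given: they have to be found in the camera images.
- holder: grey silicone tape holder, a fixed bar 70 x 290 x 10 mm lying flat on the table, long side along its own y; origin at the centre of its underside. Three round nests, 44 mm wide and 5 mm deep, on its centre line at y = +100, 0 and -100 mm. In each stands one loose stitch counter (about 90 g, 2 mm of play all round). The good one may be in any nest; it cannot be told by eye.
- nest_1 (a point): centre of the mouth of the nest at the holder's y = +100 mm, on the bar's top face, 10 mm above the table. The counter in each nest is a blue upright drum 40 mm in diameter and 40 mm tall; its foot is 5 mm below this point, the case's top 35 mm above it.
- nest_2 (a point): the same point of the middle nest. On each counter's axis is a round red push key, 16 mm in diameter; at rest its top stands 8 to 12 mm above the case's top, different on each and not shown by any pose. It goes straight down 5 mm to a hard stop (top then still 3 mm or more proud) and springs back up when let go. A key breaks above 12 N.
- nest_3 (a point): the same point of the nest at y = -100 mm. How keys feel: the two worn ones stay soft, force only climbs evenly down to the hard stop (one from 1 to 3.4 N, one from 1 to 5 N). The good one starts at 1 N, climbs to about 6 N within 1.5 mm, then snaps over: its force falls to 3.5 N at 3 mm and 1 N just above the stop. Pressing it past that snap (2.5 mm or more) counts as tested.
- tray: stainless steel tray, open on top, 150 x 200 x 20 mm outside (long side along its own y), walls and floor 3 mm thick, 0.7 kg, empty, loose on the table; origin at the centre of its underside, so its inner floor is 3 mm above the origin.
- bowl: white ceramic bowl of closed bead vials, 124 mm across, about 65 mm tall with the vials; origin at the centre of its underside. Bystander.
- spool_rack: clear acrylic rack 90 x 220 mm with six thread spools, 68 mm tall; origin at the centre of its underside. Bystander.
- hoop_stand: white plastic stand, foot 130 x 100 mm, carrying an embroidery hoop of 150 mm diameter and an orange tilting lever, 315 mm tall; origin at the centre of its underside. Bystander.

How it is judged:
On the way, in this order (a step that is already met when the one before it is completed fails the run):
1. the good counter, still in its nest, has its key pressed past the snap (more than 2.2 mm down) (distance between counter_b_key_c0 and counter_b_neck_c0 below 0.0048 m and distance of counter_b_c0 from where it was at the start of the episode below 0.012 m and contact force between the fingers and counter_b_key_c0 above 0.2 N), for 0.04 s.
2. the good counter stands upright in the tray (x of counter_b_c0 in the frame of tray between -0.056 and 0.056 m and y of counter_b_c0 in the frame of tray between -0.081 and 0.081 m and z of counter_b_c0 in the frame of tray between 0.018 and 0.027 m and angle between counter_b_c0's own z axis and vertical below 0.12 rad), for 0.2 s.
At the end, for the whole second after the job is handed in: the counter whose key snaps stands upright (within 7 degrees) on the floor of the tray, let go; the two worn counters are still in their nests (moved less than 12 mm); tray, bowl, spool rack and hoop stand have moved less than 20 mm (all of step 2 and distance of each of counter_a_c0, counter_c_c0 from where it was at the start of the episode below 0.012 m and distance of each of tray, bowl, spool_rack, hoop_stand from where it was at the start of the episode below 0.02 m); the robot touches nothing.
It fails at once if a key pushed with more than 12 N (contact force between anything else and counter_a_key_c0 above 12 N or contact force between anything else and counter_b_key_c0 above 12 N or contact force between anything else and counter_c_key_c0 above 12 N).
It fails at once if a worn counter moved more than 20 mm (taken out of its nest) (distance of any of counter_a_c0, counter_c_c0 from where it was at the start of the episode above 0.02 m).
It fails at once if the tray, bowl, spool rack or hoop stand shifted by more than 25 mm (distance of any of bowl, spool_rack, hoop_stand, tray from where it was at the start of the episode above 0.025 m).
It also fails if it takes over 72 s, if anything falls off the work surface, if the arm or the gripper's body presses on something with over 40 N, if the wrist force passes 120 N, or if a joint passes its speed limit or range.

## Working session

There is one attempt and no reset: what is moved stays moved. The work goes in short steps, Python scripts to look and compute and a tool call to move; the robot and the scene stay as the last step left them, time stands still between calls to the robot, and variables do not carry over. Pictures are saved under pics/ and viewed, about 8 in all and at most 12, crops included, and the job is handed in when it is done.

Besides the shell and the picture viewer there is one more tool, called after "Call:" as name(argument=value, ...) on one line, values as JSON. jog_arm: Moves the arm, as the interface text tells. Its arguments: {"type":"object","properties":{"targets":{"type":"array"},"fingers":{"type":"number"}},"required":["targets"]}

```bash
mkdir -p pics; cat > h.py <<'E'
import numpy as np, cv2
from plant import manip, cams
def grab(n,f):
    im=cams.grab_frame(n); cv2.imwrite('pics/'+f,im[:,:,::-1]); return im
def px2w(n,u,v,z):
    c=cams.get_calibration(n);K=np.array(c['camera_matrix']);T=np.array(c['cam_to_world'])
    d=np.linalg.inv(K)@[u,v,1]; d=T[:3,:3]@[d[0],-d[1],-d[2]]; o=T[:3,3]
    return o+d*(z-o[2])/d[2]
def w2px(n,p):
    c=cams.get_calibration(n);K=np.array(c['camera_matrix']);T=np.array(c['cam_to_world'])
    q=T[:3,:3].T@(np.array(p)-T[:3,3]); q=K@[q[0],-q[1],-q[2]]; return q[:2]/q[2]
E
python3 - <<'E'
from h import *
grab('top','top1.png')
s=manip.state(); print(s)
for n in('top','side','wrist'): print(n,cams.get_calibration(n))
E
```

```text
{'time': 0.05, 'joint_pos': array([-1.27801817e+00,  5.33512333e-02,  1.61427673e+00, -1.83033910e-05,
        1.47599800e+00, -1.19021078e-01]), 'joint_vel': array([ 0.00023083, -0.00068822, -0.0039744 , -0.00143913,  0.00073077,
       -0.00027509]), 'joint_efforts': array([ 1.62728997e-03, -3.95176685e+01, -3.71656823e+01,  8.65814309e-05,
        4.06738924e-03,  3.58872782e-06]), 'tool_pos': array([ 0.24996642, -0.57216488,  0.23007682]), 'tool_rot': array([-1.01202890e-03,  9.78876771e-01,  2.04448610e-01, -9.72896832e-05]), 'contact_force': array([ 0.28687006,  0.02881341, -0.55211989]), 'ft_torque': array([ 0.04971124, -0.01623371, -0.02008772]), 'gripper_width': 1.001692729136636}
top {'camera_matrix': array([[603.06162616,   0.        , 319.3650209 ],
       [  0.        , 603.06162616, 245.69159065],
       [  0.        ,   0.        ,   1.        ]]), 'cam_to_world': array([[-0.01495342,  0.99803531, -0.06084329,  0.43219737],
       [-0.99977892, -0.01582366, -0.01384635, -0.02469414],
       [-0.01478191,  0.06062279,  0.99805129,  1.54209853],
       [ 0.        ,  0. 
[... 218 characters left out ...]
am_to_world': array([[-0.93328872,  0.27374047, -0.23246145,  0.29575399],
       [-0.35883328, -0.68463517,  0.6344394 ,  0.71253461],
       [ 0.01452046,  0.67553004,  0.73718948,  0.87865274],
       [ 0.        ,  0.        ,  0.        ,  1.        ]])}
wrist {'camera_matrix': array([[350.13852806,   0.        , 319.60903352],
       [  0.        , 350.13852806, 241.65006122],
       [  0.        ,   0.        ,   1.        ]]), 'cam_to_world': array([[ 0.40003209,  0.88218778,  0.24843319,  0.31316431],
       [-0.91649814,  0.38574712,  0.10597324, -0.54493322],
       [-0.00234409, -0.27008125,  0.96283468,  0.37261316],
       [ 0.        ,  0.        ,  0.        ,  1.        ]])}
```

View pics/top1.png

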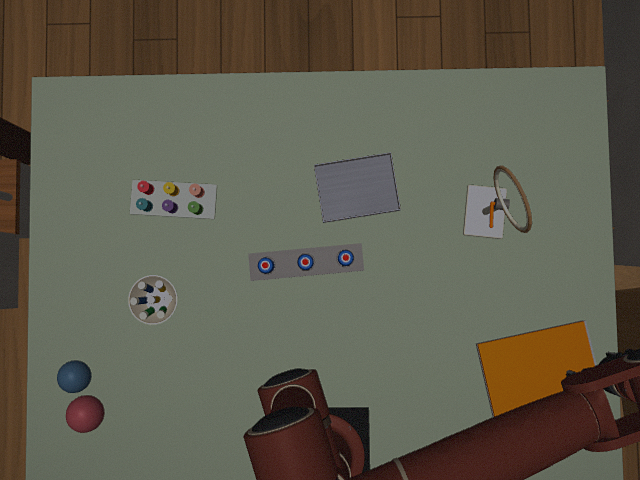

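The top view shows the holder at the centre, with keys near (265,265), (305,262) and (346,258). The tray corners are at about (315,165), (391,154), (399,210) and (323,222). The hoop, rack and bowl are all well clear.

```bash
python3 - <<'E'
from h import *
im=cv2.imread('pics/top1.png').astype(int)
b,g,r=im[...,0],im[...,1],im[...,2]
m=((r>130)&(g<80)&(b<90)).astype('uint8'); m[:240]=0;m[285:]=0;m[:,:240]=0;m[:,370:]=0
n,_,st,c=cv2.connectedComponentsWithStats(m)
K=[px2w('top',*c[i],0.0555) for i in range(1,n) if st[i,4]>15]
mb=((b>g+50)&(b>r+50)).astype('uint8'); mb[:240]=0;mb[285:]=0;mb[:,:240]=0;mb[:,370:]=0
n,_,st,cb=cv2.connectedComponentsWithStats(mb)
for k in K: print('key',k.round(4))
for i in range(1,n):
    if st[i,4]>15: print('blue',px2w('top',*cb[i],0.045).round(4),st[i])
T=np.array([px2w('top',*p,0.02) for p in((315,165),(391,154),(399,210),(323,222))]); print(T.round(4),T.mean(0)); print([np.linalg.norm(T[i]-T[i-1]).round(3) for i in range(4)])
H=np.array([px2w('top',*p,0.01) for p in((249,254),(362,244),(364,269),(250,280))]);print(H.round(4),H.mean(0))
q=manip.state()['tool_rot'];from scipy.spatial.transform import Rotation as R
print(R.from_quat(q[[1,2,3,0]]).as_matrix().round(3))
E
```

```text
key [ 0.4932 -0.0679  0.0555]
key [0.4848 0.0327 0.0555]
key [0.4778 0.1321 0.0555]
blue [ 0.4938 -0.0674  0.045 ] [339 251  14  14  73]
blue [0.4854 0.0322 0.045 ] [299 255  13  14  74]
blue [0.479  0.1324 0.045 ] [258 258  14  14  73]
[[ 0.7313  0.0045  0.02  ]
 [ 0.7561 -0.1896  0.02  ]
 [ 0.6124 -0.2066  0.02  ]
 [ 0.585  -0.0137  0.02  ]] [ 0.67118662 -0.10136579  0.02      ]
[np.float64(0.147), np.float64(0.196), np.float64(0.145), np.float64(0.195)]
[[ 0.5072  0.1761  0.01  ]
 [ 0.5282 -0.1119  0.01  ]
 [ 0.4646 -0.1158  0.01  ]
 [ 0.4411  0.1741  0.01  ]] [0.48526415 0.03064011 0.01      ]
[[ 0.916  0.4   -0.001]
 [ 0.4   -0.916  0.002]
 [ 0.    -0.002 -1.   ]]
```

Call:
jog_arm(targets=[[0.424,-0.364,0,-71],[0.424,-0.364,0,-71],[0.424,-0.364,0,-71],[0.424,-0.364,0,-71],[0.424,-0.364,0,-71]], fingers=0)

```text
time: 0.47
tool_pos: [0.3408, -0.383, 0.2304]
tool_rot: [-0.001, 0.867, 0.498, 0.0]
contact_force: [0.2, 1.0, 0.5]
gripper_width: 0.299
```

```bash
cat >> h.py <<'E'
from scipy.spatial.transform import Rotation as R
def rel(p,yaw=None):
    s=manip.state();q=s['tool_rot'];M=R.from_quat(q[[1,2,3,0]]).as_matrix()
    y=np.degrees(np.arctan2(M[1,0],M[0,0]))
    print('t',s['time'],'pos',s['tool_pos'].round(4),'yaw',y.round(1),'tilt',M[:,2].round(4),'F',s['contact_force'].round(2),'g',round(s['gripper_width'],3))
    if yaw is None: yaw=y
    print('shift',(M.T@(np.array(p)-s['tool_pos'])).round(4),'turn',round(-(yaw-y),1))
E
python3 -c "
from h import *
rel([.493,-.068,.15],94.3)"
```

```text
t 0.4667 pos [ 0.3408 -0.383   0.2304] yaw 59.7 tilt [-6.0e-04  1.2e-03 -1.0e+00] F [0.19 0.98 0.47] g 0.299
shift [ 0.3487 -0.0274  0.0807] turn -34.6
```

Call:
jog_arm(targets=[[0.348,-0.027,0.08,-34],[0.348,-0.027,0.08,-34],[0.348,-0.027,0.08,-34],[0.348,-0.027,0.08,-34],[0.348,-0.027,0.08,-34]])

```text
time: 0.88
tool_pos: [0.4303, -0.2007, 0.1839]
tool_rot: [-0.0, 0.684, 0.73, 0.0]
contact_force: [1.6, -0.6, -0.2]
gripper_width: 0.0
```

```bash
python3 -c "
from h import *
rel([.493,-.068,.12],94.3)"
```

```text
t 0.8833 pos [ 0.4303 -0.2007  0.1839] yaw 93.7 tilt [-2.e-04  2.e-04 -1.e+00] F [ 1.57 -0.61 -0.24] g 0.0
shift [0.1284 0.0711 0.0639] turn -0.6
```

Call:
jog_arm(targets=[[0.03,0.016,0.015,0],[0.07,0.04,0.035,0],[0.12,0.066,0.055,0],[0.12,0.066,0.055,0],[0.12,0.066,0.055,0]])

```text
time: 1.3
tool_pos: [0.488, -0.0746, 0.1263]
tool_rot: [-0.003, 0.684, 0.73, -0.001]
contact_force: [0.8, 0.4, 0.5]
gripper_width: -0.001
```

```bash
python3 - <<'E'
from h import *
rel([.493,-.068,.07],94.3)
a=grab('wrist','w1.png'); grab('side','s1.png')
rel([.493,-.068,.07],94.3)
print([w2px('wrist',[.493,-.068,.055]),w2px('wrist',[.485,.0325,.055]),w2px('wrist',[.4785,.132,.055])])
E
```

```text
t 1.3 pos [ 0.488  -0.0746  0.1263] yaw 93.7 tilt [-0.0051  0.0033 -1.    ] F [0.78 0.38 0.54] g -0.001
shift [0.0061 0.0057 0.0563] turn -0.6
t 1.4 pos [ 0.4883 -0.0781  0.1286] yaw 93.5 tilt [-2.5e-03  3.0e-04 -1.0e+00] F [0.63 0.02 0.7 ] g -0.001
shift [0.0098 0.0054 0.0586] turn -0.8
[array([327.58327949, 238.89961715]), array([325.47742418,  65.77590349]), array([ 325.65074185, -159.86317824])]
```

View pics/w1.png

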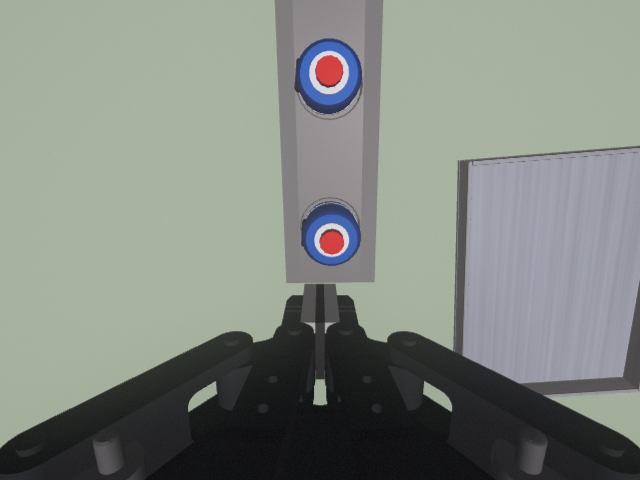

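The wrist view shows the nest-3 key at (332,241), the middle key at (329.5,70), and the fingers shut. The keys sit about 4 px to the +x side of my prediction, so I'll refine from this image.

```bash
python3 - <<'E'
from h import *
im=cv2.imread('pics/w1.png').astype(int)
b,g,r=im[...,0],im[...,1],im[...,2]
n,_,st,c=cv2.connectedComponentsWithStats(((r>130)&(g<80)&(b<90)).astype('uint8'))
for i in range(1,n):
    if st[i,4]>50: print(c[i],st[i],px2w('wrist',*c[i],.055).round(4))
m=((b>g+50)&(b>r+50)|((r>130)&(g<80)&(b<90))).astype('uint8')
rel([.494,-.068,.07],94.3)
E
```

```text
[328.93064516  70.36290323] [316  56  27  30 620] [0.4871 0.0303 0.055 ]
[331.48086124 242.00717703] [320 231  24  23 418] [ 0.4956 -0.0699  0.055 ]
t 1.4 pos [ 0.4883 -0.0781  0.1286] yaw 93.5 tilt [-2.5e-03  3.0e-04 -1.0e+00] F [0.63 0.02 0.7 ] g -0.001
shift [0.0097 0.0064 0.0586] turn -0.8
```

Call:
jog_arm(targets=[[0.003,0.002,0.02,0],[0.009,0.006,0.045,0],[0.009,0.006,0.06,0],[0.009,0.006,0.065,0],[0.009,0.006,0.065,0]])

```text
time: 1.82
tool_pos: [0.4932, -0.0705, 0.0636]
tool_rot: [-0.001, 0.686, 0.727, -0.001]
contact_force: [0.0, -0.1, -0.2]
gripper_width: -0.004
```

```bash
python3 - <<'E'
from h import *
rel([.4944,-.069,.058])
E
```

```text
t 1.8167 pos [ 0.4932 -0.0705  0.0636] yaw 93.3 tilt [-2.8e-03  5.0e-04 -1.0e+00] F [ 0.02 -0.05 -0.2 ] g -0.004
shift [0.0014 0.0013 0.0056] turn -0.0
```

Call:
jog_arm(targets=[[0.001,0.001,0.003,0],[0.001,0.001,0.0055,0],[0.001,0.001,0.0055,0],[0.001,0.001,0.0055,0]])

```text
time: 2.15
tool_pos: [0.4959, -0.0691, 0.0601]
tool_rot: [0.001, 0.686, 0.728, 0.0]
contact_force: [-0.0, 0.7, 0.0]
gripper_width: -0.006
```

Call:
jog_arm(targets=[[0,0,0.0005,0],[0,0,0.001,0],[0,0,0.001,0],[0,0,0.001,0]])

```text
time: 2.48
tool_pos: [0.4954, -0.0687, 0.0584]
tool_rot: [0.0, 0.686, 0.728, 0.0]
contact_force: [-0.2, 0.1, 0.3]
gripper_width: 0.0
```

Call:
jog_arm(targets=[[0,0,0.0005,0],[0,0,0.001,0],[0,0,0.001,0],[0,0,0.001,0]])

```text
time: 2.82
tool_pos: [0.4953, -0.0687, 0.0572]
tool_rot: [-0.0, 0.686, 0.728, -0.0]
contact_force: [-0.4, -0.1, 0.7]
gripper_width: -0.002
```

Call:
jog_arm(targets=[[0,0,0.0005,0],[0,0,0.001,0],[0,0,0.001,0],[0,0,0.001,0]])

```text
time: 3.15
tool_pos: [0.4953, -0.0687, 0.0562]
tool_rot: [-0.0, 0.686, 0.728, -0.0]
contact_force: [-0.2, -0.5, 0.5]
gripper_width: -0.001
```

Call:
jog_arm(targets=[[0,0,0.0005,0],[0,0,0.001,0],[0,0,0.001,0],[0,0,0.001,0]])

```text
time: 3.48
tool_pos: [0.4953, -0.0687, 0.0552]
tool_rot: [-0.0, 0.686, 0.728, -0.0]
contact_force: [0.5, 0.4, -0.0]
gripper_width: -0.003
```

Call:
jog_arm(targets=[[0,0,0.0005,0],[0,0,0.001,0],[0,0,0.001,0],[0,0,0.001,0]])

```text
time: 3.82
tool_pos: [0.4954, -0.0687, 0.0542]
tool_rot: [-0.0, 0.686, 0.728, -0.0]
contact_force: [0.5, -0.2, -0.3]
gripper_width: 0.006
```

Call:
jog_arm(targets=[[0,0,0.0005,0],[0,0,0.001,0],[0,0,0.001,0],[0,0,0.001,0]])

```text
time: 4.15
tool_pos: [0.4954, -0.0687, 0.0534]
tool_rot: [0.0, 0.686, 0.728, 0.0]
contact_force: [-0.8, -0.1, 0.3]
gripper_width: -0.001
```

Call:
jog_arm(targets=[[0,0,0.0005,0],[0,0,0.001,0],[0,0,0.001,0],[0,0,0.001,0]])

```text
time: 4.48
tool_pos: [0.4955, -0.0687, 0.0523]
tool_rot: [0.0, 0.686, 0.728, 0.0]
contact_force: [-0.9, 0.0, 1.3]
gripper_width: 0.001
```

Call:
jog_arm(targets=[[0,0,0.0005,0],[0,0,0.001,0],[0,0,0.001,0],[0,0,0.001,0]])

```text
time: 4.82
tool_pos: [0.4956, -0.0688, 0.0517]
tool_rot: [0.0, 0.686, 0.728, 0.0]
contact_force: [-1.2, 0.8, 5.8]
gripper_width: 0.0
```

Call:
jog_arm(targets=[[0,0,0.0005,0],[0,0,0.0005,0],[0,0,0.0005,0],[0,0,0.0005,0]])

```text
time: 5.15
tool_pos: [0.4955, -0.0688, 0.051]
tool_rot: [0.0, 0.686, 0.728, 0.0]
contact_force: [-1.2, -0.2, 5.6]
gripper_width: 0.001
```

Call:
jog_arm(targets=[[0,0,0.0005,0],[0,0,0.0005,0],[0,0,0.0005,0],[0,0,0.0005,0]])

```text
time: 5.48
tool_pos: [0.4954, -0.0688, 0.0502]
tool_rot: [0.0, 0.686, 0.728, 0.0]
contact_force: [0.5, 0.0, 2.6]
gripper_width: -0.001
```

Call:
jog_arm(targets=[[0,0,0.0005,0],[0,0,0.0005,0],[0,0,0.0005,0],[0,0,0.0005,0]])

```text
time: 5.82
tool_pos: [0.4954, -0.0688, 0.0497]
tool_rot: [0.0, 0.686, 0.728, 0.0]
contact_force: [-0.4, 0.0, 2.4]
gripper_width: 0.005
```

The force rose to 5.8 N and then fell to 2.4 N while the tool kept going down, so this key snapped. I'll press 0.5 mm more for margin and then raise.

Call:
jog_arm(targets=[[0,0,0.0005,0],[0,0,0.0005,0],[0,0,0.0005,0]])

```text
time: 6.07
tool_pos: [0.4954, -0.0687, 0.0492]
tool_rot: [0.0, 0.686, 0.728, 0.0]
contact_force: [0.5, -0.3, 1.6]
gripper_width: -0.001
```

Call:
jog_arm(targets=[[0,0,-0.01,0],[0,0,-0.03,0],[0,0,-0.065,0],[0,0,-0.065,0],[0,0,-0.065,0]], fingers=1)

```text
time: 6.48
tool_pos: [0.4971, -0.0692, 0.1173]
tool_rot: [0.002, 0.686, 0.728, 0.001]
contact_force: [-0.9, -0.8, -0.0]
gripper_width: 0.706
```

```bash
python3 - <<'E'
from h import *
rel([.4944,-.069,.06],94.3)
im=grab('wrist','w2.png').astype(int)
s=manip.state()['tool_pos']
r,g,b=im[...,0],im[...,1],im[...,2]
n,_,st,c=cv2.connectedComponentsWithStats(((r>130)&(g<80)&(b<90)).astype('uint8'))
for i in range(1,n):
    if st[i,4]>50: print(c[i],st[i],px2w('wrist',*c[i],.053).round(4))
n,_,st,c=cv2.connectedComponentsWithStats(((b>g+50)&(b>r+50)).astype('uint8'))
for i in range(1,n):
    if st[i,4]>50: print(c[i],st[i],px2w('wrist',*c[i],.045).round(4))
E
```

```text
t 6.4833 pos [ 0.4971 -0.0692  0.1173] yaw 93.4 tilt [ 0.005  -0.0015 -1.    ] F [-0.85 -0.77 -0.01] g 0.706
shift [ 0.0004 -0.0029  0.0572] turn -0.9
[309.59144543  75.81120944] [296  61  29  31 678] [0.4847 0.0341 0.053 ]
[315.59192825 253.04035874] [304 242  24  23 446] [ 0.4935 -0.0651  0.053 ]
[310.6684058   77.82434783] [ 280   45   62   67 1725] [0.4851 0.0345 0.045 ]
[316.23353293 248.01197605] [ 289  223   54   52 1169] [ 0.4938 -0.0643  0.045 ]
```

View pics/w2.png

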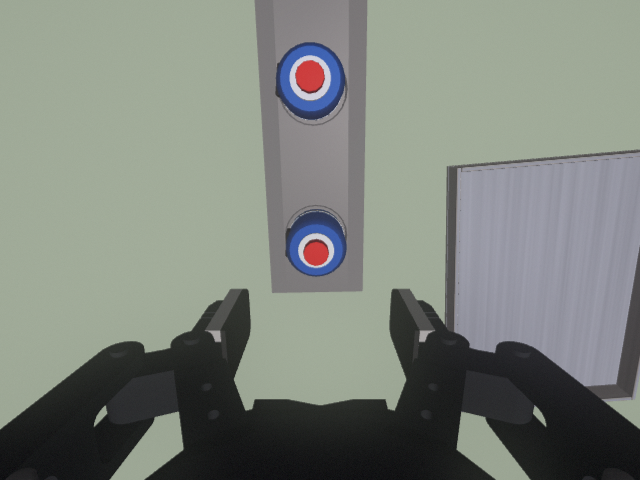

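The view shows open jaws straddling the lane, with the good counter's key at (315,253), still in its nest. I'll descend over it.

Call:
jog_arm(targets=[[0.001,-0.001,0.02,-1],[0.001,-0.001,0.04,-1],[0.001,-0.001,0.06,-1],[0.001,-0.001,0.075,-1],[0.001,-0.001,0.075,-1]], fingers=1)

```text
time: 6.95
tool_pos: [0.4899, -0.0665, 0.034]
tool_rot: [-0.005, 0.679, 0.734, -0.002]
contact_force: [-1.2, 1.1, -0.8]
gripper_width: 0.999
```

Call:
jog_arm(targets=[[0,0,0.01,0],[0,0,0.02,0],[0,0,0.028,0],[0,0,0.028,0],[0,0,0.028,0]])

```text
time: 7.37
tool_pos: [0.494, -0.0677, 0.0109]
tool_rot: [-0.0, 0.679, 0.734, -0.0]
contact_force: [0.1, 0.1, 0.1]
gripper_width: 1.001
```

```bash
python3 - <<'E'
from h import *
rel([.4942,-.0675,.010],94.3)
E
```

```text
t 7.3667 pos [ 0.494  -0.0677  0.0109] yaw 94.4 tilt [-9.e-04  3.e-04 -1.e+00] F [0.13 0.15 0.15] g 1.001
shift [0.0002 0.0002 0.0009] turn 0.1
```

Call:
jog_arm(targets=[[0,0,0,0],[0,0,0,0],[0,0,0,0],[0,0,0,0],[0,0,0,0]], fingers=0)

```text
time: 7.78
tool_pos: [0.4951, -0.068, 0.0121]
tool_rot: [0.001, 0.679, 0.734, 0.0]
contact_force: [1.0, 0.9, 3.9]
gripper_width: 0.453
```

Call:
jog_arm(targets=[[0,0,0,0],[0,0,0,0],[0,0,0,0],[0,0,0,0],[0,0,0,0]])

```text
time: 8.2
tool_pos: [0.4951, -0.068, 0.0121]
tool_rot: [0.001, 0.679, 0.734, 0.0]
contact_force: [-1.2, -0.6, 4.4]
gripper_width: 0.452
```

Call:
jog_arm(targets=[[0,0,-0.005,0],[0,0,-0.012,0],[0,0,-0.025,0],[0,0,-0.025,0],[0,0,-0.025,0]])

```text
time: 8.62
tool_pos: [0.4947, -0.0679, 0.0368]
tool_rot: [0.001, 0.679, 0.734, 0.0]
contact_force: [0.2, -0.8, -0.5]
gripper_width: 0.452
```

```bash
python3 - <<'E'
from h import *
rel([.671,-.1014,.10],94.3)
im=grab('wrist','w3.png')
E
```

```text
t 8.6167 pos [ 0.4947 -0.0679  0.0368] yaw 94.4 tilt [ 1.4e-03 -4.0e-04 -1.0e+00] F [ 0.24 -0.83 -0.53] g 0.452
shift [-0.0469  0.1733 -0.0629] turn 0.1
```

View pics/w3.png

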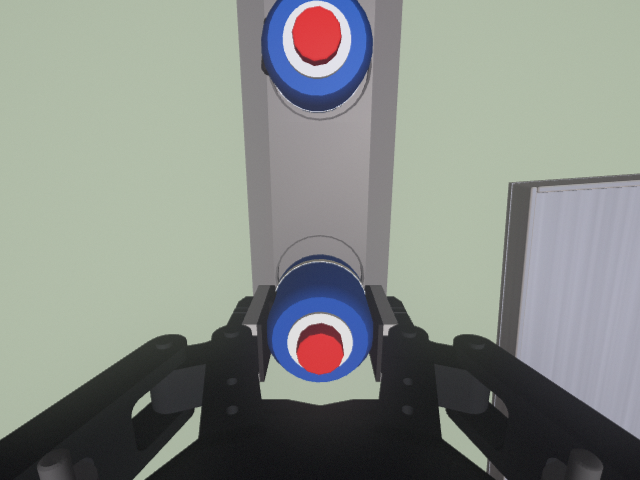

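The counter is held upright between the pads, with its key at (320,350) and the nest empty behind it. Next I carry it to the tray centre.

Call:
jog_arm(targets=[[0,0,-0.03,0],[-0.007,0.025,-0.05,0],[-0.016,0.06,-0.05,0],[-0.026,0.095,-0.05,0],[-0.034,0.125,-0.05,0]])

```text
time: 9.08
tool_pos: [0.6232, -0.0924, 0.0859]
tool_rot: [0.0, 0.679, 0.734, 0.0]
contact_force: [0.1, -0.3, -0.1]
gripper_width: 0.451
```

Call:
jog_arm(targets=[[-0.007,0.025,0,0],[-0.013,0.048,0,0],[-0.013,0.048,0,0],[-0.013,0.048,0,0],[-0.013,0.048,0,0]])

```text
time: 9.5
tool_pos: [0.6692, -0.101, 0.0848]
tool_rot: [-0.001, 0.679, 0.734, -0.001]
contact_force: [0.3, 0.3, -1.3]
gripper_width: 0.454
```

```bash
python3 - <<'E'
from h import *
rel([.671,-.1014,.012])
grab('top','top2.png')
im=cv2.imread('pics/top2.png')[130:290,230:420]
cv2.imwrite('pics/top2c.png',cv2.resize(im,None,fx=4,fy=3.7,interpolation=cv2.INTER_CUBIC))
E
```

```text
t 9.5 pos [ 0.6692 -0.101   0.0848] yaw 94.4 tilt [-2.8e-03  7.0e-04 -1.0e+00] F [ 0.32  0.32 -1.32] g 0.454
shift [-0.0006  0.002   0.0728] turn -0.0
```

View pics/top2c.png

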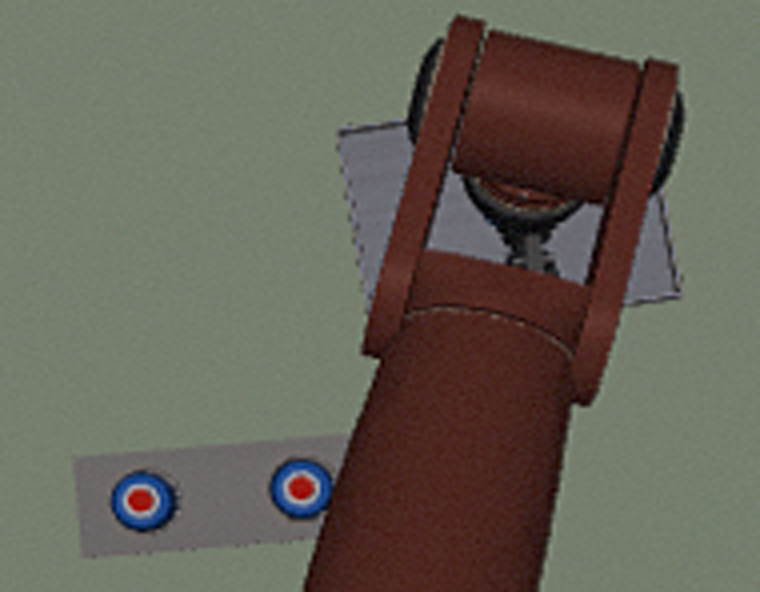

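The tool is over the tray centre, the tray has not moved, and the worn counters at (142,500) and (301,488) in the crop are in their nests. Lowering now.

Call:
jog_arm(targets=[[0,0.001,0.02,0],[0,0.001,0.04,0],[0,0.001,0.055,0],[0,0.001,0.068,0],[0,0.001,0.068,0]])

```text
time: 9.97
tool_pos: [0.6682, -0.1005, 0.0142]
tool_rot: [-0.003, 0.679, 0.734, -0.002]
contact_force: [-0.7, 0.6, -1.5]
gripper_width: 0.453
```

Call:
jog_arm(targets=[[0,0,0.001,0],[0,0,0.002,0],[0,0,0.002,0],[0,0,0.002,0]])

```text
time: 10.3
tool_pos: [0.6723, -0.1015, 0.0177]
tool_rot: [0.001, 0.679, 0.734, 0.001]
contact_force: [0.7, 0.5, -1.0]
gripper_width: 0.453
```

Call:
jog_arm(targets=[[0,0,0.001,0],[0,0,0.0015,0],[0,0,0.0015,0],[0,0,0.0015,0]])

```text
time: 10.63
tool_pos: [0.6714, -0.1013, 0.0148]
tool_rot: [0.0, 0.679, 0.734, 0.0]
contact_force: [-0.3, -0.4, -1.4]
gripper_width: 0.451
```

Call:
jog_arm(targets=[[0,0,0.001,0],[0,0,0.002,0],[0,0,0.002,0],[0,0,0.002,0]])

```text
time: 10.97
tool_pos: [0.6712, -0.1013, 0.0125]
tool_rot: [-0.0, 0.679, 0.734, -0.0]
contact_force: [0.4, 0.9, -1.1]
gripper_width: 0.452
```

Call:
jog_arm(targets=[[0,0,0.001,0],[0,0,0.0015,0],[0,0,0.0015,0],[0,0,0.0015,0]])

```text
time: 11.3
tool_pos: [0.6714, -0.1013, 0.0112]
tool_rot: [-0.0, 0.679, 0.734, -0.0]
contact_force: [-0.1, 0.8, -0.9]
gripper_width: 0.448
```

Call:
jog_arm(targets=[[0,0,0.0005,0],[0,0,0.001,0],[0,0,0.001,0],[0,0,0.001,0]])

```text
time: 11.63
tool_pos: [0.6714, -0.1013, 0.0102]
tool_rot: [-0.0, 0.679, 0.734, 0.0]
contact_force: [-0.4, 0.0, -1.8]
gripper_width: 0.454
```

Call:
jog_arm(targets=[[0,0,0.0005,0],[0,0,0.001,0],[0,0,0.001,0],[0,0,0.001,0]])

```text
time: 11.97
tool_pos: [0.6715, -0.1013, 0.0101]
tool_rot: [0.0, 0.679, 0.734, -0.0]
contact_force: [-3.2, 0.9, 5.6]
gripper_width: 0.456
```

The foot is on the tray floor (+5.6 N). Releasing partway and then rising.

Call:
jog_arm(targets=[[0,0,0,0],[0,0,0,0],[0,0,0,0],[0,0,0,0],[0,0,0,0]], fingers=0.75)

```text
time: 12.38
tool_pos: [0.6713, -0.1013, 0.009]
tool_rot: [-0.0, 0.679, 0.734, -0.0]
contact_force: [-0.5, 0.1, -0.6]
gripper_width: 0.748
```

Call:
jog_arm(targets=[[0,0,-0.01,0],[0,0,-0.03,0],[0,0,-0.06,0],[0,0,-0.1,0],[0,0,-0.1,0]])

```text
time: 12.8
tool_pos: [0.6768, -0.1026, 0.1201]
tool_rot: [0.007, 0.679, 0.734, 0.004]
contact_force: [1.6, -0.7, 1.6]
gripper_width: 0.752
```

Call:
jog_arm(targets=[[-0.01,-0.04,-0.02,0],[-0.01,-0.08,-0.04,0],[-0.01,-0.12,-0.06,0],[-0.01,-0.16,-0.08,0],[-0.01,-0.19,-0.09,0]])

```text
time: 13.22
tool_pos: [0.4847, -0.1259, 0.2003]
tool_rot: [0.001, 0.679, 0.734, 0.0]
contact_force: [-0.3, 0.4, 1.3]
gripper_width: 0.746
```

Call:
jog_arm(targets=[[0,0,0,0],[0,0,0,0],[0,0,0,0]])

```text
time: 13.47
tool_pos: [0.4861, -0.1258, 0.1989]
tool_rot: [0.001, 0.68, 0.734, 0.0]
contact_force: [-0.8, 0.1, -0.3]
gripper_width: 0.745
```

```bash
python3 - <<'E'
from h import *
rel([.671,-.1014,.012])
grab('top','top3.png'); 
im=grab('side','s3.png')
print(w2px('side',[.671,-.101,.02]),w2px('side',[.485,.03,.03]))
a=cv2.imread('pics/s3.png');b=cv2.imread('pics/top3.png')
cv2.imwrite('pics/c3.png',np.vstack([cv2.resize(a[60:360,100:500],(640,300)),b[130:290]]) )
E
```

```text
t 13.4667 pos [ 0.4861 -0.1258  0.1989] yaw 94.4 tilt [ 1.9e-03 -5.0e-04 -1.0e+00] F [-0.8   0.13 -0.27] g 0.745
shift [0.0103 0.1859 0.1872] turn -0.0
[291.89919862 203.86874783] [340.2866139  254.75778428]
```

View pics/c3.png

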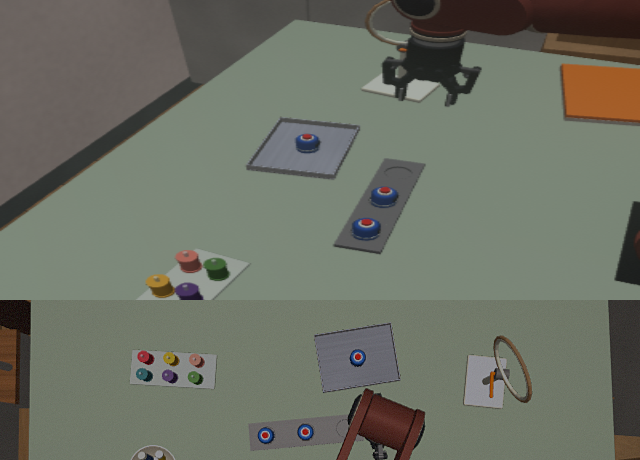

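The counter stands upright near the tray centre at (357,357) in the stacked picture. The worn counters are in their nests, the nest-3 position is empty, the tray and bystanders are where they were, and the gripper is clear.

```bash
python3 -c "
from h import *
print(manip.job_done())"
```

```text
the job is handed in; nothing more can be done
None
```

The good counter was in nest 3 (holder y = -100 mm). It now stands upright and released near the centre of the tray, and the job was handed in at about 13.6 s. No verdict was reported.

- **Finding it:** I pressed the nest-3 key with shut fingers. The force rose to 5.8 N within about 1.5 mm, then fell to 1.6 N as the key went further down, to roughly 4 mm. That is the snap. The highest force I read on the key was 5.8 N. I did not press the other two keys.
- **Placing it:** I gripped the drum, lifted it out, and lowered it in small steps until its foot met the tray floor at about 5.6 N. Then I released it and drew the arm back.
- **Last checks:** The final side and top pictures show the counter upright in the tray, both worn counters in their nests, and the tray, rack and hoop stand where they were. The bowl was only partly in the final crop, but the arm never went near it. The arm was clear of everything.
- **Disagreements:** The wrist and top cameras differed by 2 to 3 mm on the key positions, so I used averages. There was also a 4 N upward reaction while the grip closed in the nest, which disappeared once the counter was lifted.

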